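# Shut the hex-key drawer and flip its over-centre latch

### The job

The drawer of the aluminium hex-key unit has been left open: push it fully shut with the fingertips, and then flip the red toggle lever on top of the unit forward, past its centre, so that it snaps over and latches the drawer. Do not pinch or strain the lever, and leave the cup, the torch, the scraper and the orange vat cover where they are.

Things in the scene. Friction and masses are not known exactly. Their poses are not given: they have to be found in the camera images.
- unit: aluminium drawer unit fixed to the counter, 220 mm deep (its x) by 240 mm wide (its y) by 90 mm high; origin at the centre of its underside, on the counter; its front with the drawer looks along its own -x (towards the robot, turned by its yaw)
- face (a point): centre of the outer face of the drawer's flat front panel (240 mm wide along the unit's y, from 12 to 84 mm above the counter, no handle); it moves with the drawer; when shut it lies 118 mm in front (unit -x) of the unit's origin, 48 mm above the counter
- tray (a joint): how far the drawer is out, m: 0 fully shut, grows as it slides out along the unit's -x to 0.09; friction about 2 N, it stays where left
- pivot (a point): pivot axis (along the unit's y) of the toggle latch standing on the unit's top; 112 mm above the counter, 23 mm behind the face of the shut drawer; anywhere within 70 mm left or right of the unit's middle; two dark side cheeks, 38 mm over all, reach up to 8 mm above the pivot
- tip (a point): outer end of the latch lever, 66 mm from the pivot: round red grip of 14 mm diameter on its outer 43 mm. Unlatched it leans back (unit +x), latched forward (unit -x), 0.6 rad from upright. A thin steel tongue on it points forward and up while unlatched (end 23 mm before the shut drawer's face, 125 mm above the counter) and comes down before that face when latched
- lever (a joint): lever angle, rad: 0 unlatched (leaning back), 0.6 upright (the centre), 1.2 latched (leaning forward). A spring drives it from the centre to either end, with 0.15 N m at the ends (about 4 N at 40 mm from the pivot starts it); past the centre it snaps over by itself
- cup_mid (a point): centre of an empty white ceramic cup, 76 mm diameter, 85 mm high, standing loose on the counter to the unit's left, in front of the torch; leave alone
- torch_mid (a point): centre of a black UV torch standing upright on its head on the counter to the unit's left, close beside it, 36 mm diameter at the foot, 115 mm high, loose; leave alone
- scraper_mid (a point): middle of a green plastic scraper lying loose across the rear of the unit's top, about 150 mm long along the unit's y, 50 mm wide, 12 mm thick; leave alone
- cover_mid (a point): centre of an orange translucent vat cover, 190 x 140 x 35 mm, lying loose on the counter to the unit's right; leave alone

How it is judged:
By the outcome, as a careful person would: the job done as asked, in the order asked, and still so for the second after the job is handed in, with the robot touching nothing.
It also fails if it takes over 48 s, if anything falls off the work surface, if the arm or the gripper's body presses on something with over 40 N, if the wrist force passes 120 N, or if a joint passes its speed limit or range.

### The arm

A 7-joint arm with a two-finger parallel gripper is mounted at the origin on the work surface. World frame = base frame: x ahead of the robot, y to its left, z up, the work surface at z = 0. Lengths are in m, angles in rad, forces in N, time in s.
With the tool pointing down it reaches from about 0.4 to 0.85 m from the base axis. Payload 4.5 kg.
Tool frame: the origin (TCP) lies between the finger pads; the fingertips stand 19 mm ahead of it and the grasp point (between the pads) is the TCP (r.tips_ahead is the distance from the TCP to the fingertips, in m); z points along the fingers, y is the line along which they close (so a half turn about z gives the same grasp; the last joint's range is limited). The gripper opens to 88 mm and grips with 3 to 60 N. Pads are 18 mm wide; open, the fingers measure 123 mm over their backs; the gripper's body (75 mm by 187 mm) begins 45 mm behind the grasp point.
Start: joints at [-1.092, 0.689, -0.195, 1.565, 0.157, 0.902, -0.215], TCP at [0.269, 0.564, 0.258] pointing down, gripper open.
Joint ranges: [-3.01, 3.01], [-0.46, 2.08], [-1.47, 1.51], [0.13, 2.56], [-1, 4.14], [0.04, 2.09], [-2.66, 2.66]. Speed limits (rad/s): [2.57, 2.57, 3.14, 3.14, 3.14, 3.14, 3.14].

### API

Orientations are given as a unit quaternion [x, y, z, w].
In Python, from plant import r, cams, models gives the robot as it stands. The module is installed in compiled form; this text tells all that it offers.
- The arm moves only by the tool jog_arm, never from a script. Its arguments are lists of equal length, an entry for each row: "turn": the turn, a rotation vector about the tool's x, y, z in rad, a list of three; "translation": the shift along the tool's x, y, z in m, a list of three; "grip": the closure, from 0 (fully open) to 1 (shut). In form: {"turn": [[ax, ay, az], ...], "translation": [[tx, ty, tz], ...], "grip": [grip, ...]}. A call has 1 to 20 rows; each row is the pose to reach, as a shift and turn from the pose commanded when the call began, along the tool's axes at that moment; what a row does not reach only later rows make up. A row lasts 1/8 s, in which the tool goes at most 62.5 mm and 10.7 degrees, less where a joint would pass 70% of its speed; a pose out of reach is approached as far as the arm can. A call with a gripper value outside its range is refused whole. The fingers move at their own pace and stop on an object; "force" is the grip in N (left out, the last holds). Time passes only in rows, so rows that repeat a pose let the fingers close. It gives the time, the measured TCP pose, the force, the opening and the grip force at its end, in the units of the state.
- r.get_state(): the state, without advancing time (a new reading comes with each control period).
- cams.snapshot(name): name is "scene" or "top" or "wrist"; returns the picture (384x512x3 uint8, red, green, blue); there is no depth.
- cams.camera_params(name): a dict with "fx", "fy", "cx", "cy" (pixels), "eye" and "orientation" of the camera in the world. Camera axes: x right, y up, looking along -z (the intrinsics and any distortion apply to the point x, -y, -z); pixel columns grow to the right and rows downward; lengths in m; the calibration is good to about 2 mm. The wrist camera is an equidistant fisheye: a pixel r from the principal point sees the ray r / f radians off the axis. A picture is of the moment at which its call begins: read the wrist's pose just before it. camera_params takes no time and is no camera call; for the wrist camera it gives the pose at the moment of the call.
- r.finish_job(): hands the job in; it is judged then, once.
Trained networks look in the newest picture that a camera, given by its name, has taken for a name from the list of things; names that differ only in an ending like _2 or _b are one class to them, and where a whole thing is asked for, a point or a joint stands for the part that bears it (a point fixed in the world has none). Each returns a list of dicts, best first, with "p" (0 to 1); they miss things now and then, are a little off and sometimes report something else, mostly with a low value. They report only what shows in the picture. A call takes as long as a camera call.
- models.find_in(camera, name): "position" ([x, y, z] in m, in world coordinates, good to about 4 mm: the middle of the surface that is visible of it).
- models.masks_of(camera, name): "pixels" (384x512 bool, what is visible of it).
- models.place_of(camera, name): "position" ([x, y, z] in m, in world coordinates, good to about 4 mm: a listed point, or the origin of a listed thing).
The state is a dict: "clock": time; "q": joint angles; "qd": joint speeds; "joint_torque": joint torques, N m; "tool_pos": TCP position; "eef_rot": TCP orientation; "contact_force": force on the tool from outside, world axes, zero at the start; "moment": the same for the moment, N m; "opening": opening from 0.0 (shut) to 1.0 (fully open); "finger_force": force on a finger pad.
Only numpy, scipy, OpenCV 4.12 (cv2) and the standard library are available. Lean on these libraries where they do the work, as an engineer would, in place of code of your own. Each camera call takes 0.05 s, during which the arm holds its last target. There are 200 camera calls.

## Working session

There is one attempt and no reset: what is moved stays moved. The work goes in short steps, Python scripts to look and compute and a tool call to move; the robot and the scene stay as the last step left them, time stands still between calls to the robot, and variables do not carry over. Pictures are saved under pics/ and viewed, at most 10 in all, crops included, and the job is handed in when it is done.

Besides the shell and the picture viewer there is one more tool, called after "Emit:" as name(argument=value, ...), one argument or row to a line, values as JSON. jog_arm: Moves the arm, as the interface text tells. Its arguments: {"type":"object","properties":{"turn":{"type":"array"},"translation":{"type":"array"},"grip":{"type":"array"},"force":{"type":"number"}},"required":["turn","translation","grip"]}

```bash
mkdir -p pics; python3 - <<'E'
from plant import r,cams,models
import cv2,numpy as np
s=r.get_state();print({k:np.round(s[k],3) for k in("clock","tool_pos","eef_rot","contact_force","opening")})
ims=[]
for c in("scene","top"):
    im=cams.snapshot(c);cv2.imwrite(f"pics/{c}0.png",im[:,:,::-1])
    for n in("unit","face","pivot","tip","cup_mid","torch_mid","scraper_mid","cover_mid"):
        print(c,n,[(np.round(d["position"],3).tolist(),round(d["p"],2)) for d in models.place_of(c,n)[:2]])
    p=cams.camera_params(c);print({k:np.round(v,3).tolist() for k,v in p.items()})
E
```

```text
{'clock': np.float64(0.0), 'tool_pos': array([0.269, 0.564, 0.257]), 'eef_rot': array([ 0.221,  0.975, -0.001, -0.   ]), 'contact_force': array([-0.02 , -0.467,  0.685]), 'opening': np.float64(0.999)}
scene unit [([0.684, -0.026, -0.002], 0.91)]
scene face [([0.5, -0.014, 0.048], 0.85)]
scene pivot []
scene tip [([0.622, -0.088, 0.167], 0.56)]
scene cup_mid [([0.627, 0.2, 0.042], 0.91), ([0.755, -0.047, 0.097], 0.15)]
scene torch_mid [([0.76, 0.142, 0.059], 0.75)]
scene scraper_mid [([0.757, -0.046, 0.095], 0.88)]
scene cover_mid [([0.62, -0.276, 0.02], 0.8)]
{'fx': 433.788, 'fy': 433.788, 'cx': 258.386, 'cy': 191.857, 'eye': [1.12, 0.13, 0.919], 'orientation': [0.18, 0.217, 0.743, 0.608]}
top unit [([0.689, -0.031, 0.003], 0.86)]
top face []
top pivot [([0.581, -0.087, 0.112], 0.53)]
top tip [([0.621, -0.085, 0.167], 0.52)]
top cup_mid [([0.628, 0.198, 0.042], 0.69), ([0.688, -0.032, 0.0], 0.3)]
top torch_mid [([0.756, 0.147, 0.062], 0.49)]
top scraper_mid [([0.754, -0.043, 0.097], 0.55)]
top cover_mid [([0.612, -0.279, 0.012], 0.67)]
{'fx': 481.913, 'fy': 481.913, 'cx': 252.237, 'cy': 192.639, 'eye': [0.441, 0.055, 1.353], 'orientation': [-0.049, 0.054, 0.71, -0.7]}
```

```bash
python3 - <<'E'
import cv2,numpy as np
a=cv2.imread("pics/scene0.png");b=cv2.imread("pics/top0.png")
cv2.imwrite("pics/s.png",cv2.resize(a,(800,600)))
cv2.imwrite("pics/t.png",cv2.resize(b,(800,600)))
E
```

```text
(no output)
```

View pics/s.png

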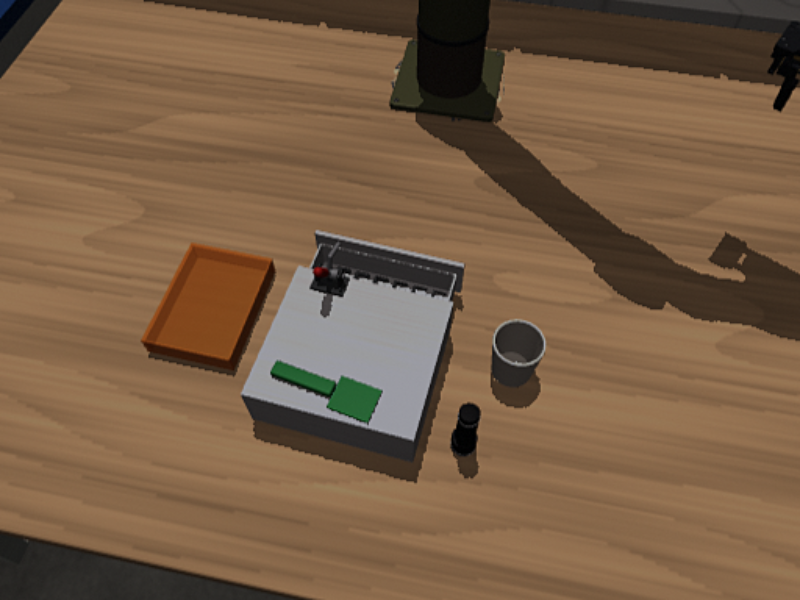

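View pics/t.png

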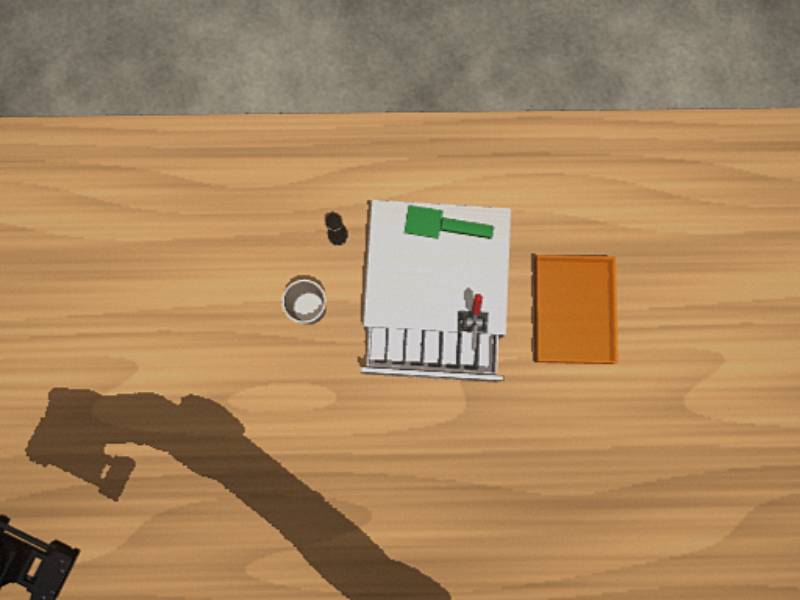

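The scene view (800x600) shows the drawer out at (390,262). The red lever sits at (322,272), on the right-hand part of the unit. The cup is at (518,352), the torch at (466,430) and the cover at (210,305). The top view gives the unit's top corners as (370,200), (510,208), (505,334) and (364,327), with the panel running from (361,370) to (503,378).

```bash
cat > h.py <<'E'
import numpy as np
from scipy.spatial.transform import Rotation as R
from plant import r,cams,models
def ray(c,uv,z):
    p=cams.camera_params(c);d=np.array([(uv[0]-p["cx"])/p["fx"],-(uv[1]-p["cy"])/p["fy"],-1])
    d=R.from_quat(p["orientation"]).apply(d);e=np.array(p["eye"]);return e+d*(z-e[2])/d[2]
def plan(pos,yaw):
    "tool-frame shift and turn to reach world pos, tool down, tool y along unit y"
    s=r.get_state();T=R.from_quat(s["eef_rot"])
    c,n=np.cos(yaw),np.sin(yaw)
    W=R.from_matrix(np.array([[-c,-n,0],[-n,c,0],[0,0,-1]]).T)
    print("shift",np.round(T.inv().apply(np.array(pos)-s["tool_pos"]),4),"turn",np.round((T.inv()*W).as_rotvec(),3))
E
python3 - <<'E'
from h import *
C=[ray("top",np.array(p)*.64,.09)for p in((370,200),(510,208),(505,334),(364,327))]
F=[ray("top",np.array(p)*.64,.084)for p in((361,372),(503,380))]
print(np.round(C,3),np.round(F,3))
d=[C[0]-C[1],C[3]-C[2],F[0]-F[1]];print([round(np.arctan2(-v[0],v[1]),3) for v in d],[np.linalg.norm(v) for v in d])
e=[C[0]-C[3],C[1]-C[2]];print([round(np.arctan2(v[1],v[0]),3) for v in e],np.mean(C,0))
yaw=-.06;o=np.array([.687,-.029,0]);x=np.array([np.cos(yaw),np.sin(yaw),0]);y=np.array([-x[1],x[0],0])
face=np.array([.5,-.014,0])
t=o-.255*x+.06*y;t[2]=.16;print(t);plan(t,yaw)
E
```

```text
[[ 0.802  0.084  0.09 ]
 [ 0.785 -0.158  0.09 ]
 [ 0.566 -0.141  0.09 ]
 [ 0.581  0.096  0.09 ]] [[ 0.506  0.102  0.084]
 [ 0.489 -0.136  0.084]]
[np.float64(-0.072), np.float64(-0.064), np.float64(-0.07)] [np.float64(0.24229735233546945), np.float64(0.23798249193055349), np.float64(0.23878169768315421)]
[np.float64(-0.056), np.float64(-0.075)] [ 0.68361395 -0.02956794  0.09      ]
[0.4360567  0.04618285 0.16      ]
shift [-0.3738 -0.3957  0.0977] turn [ 0.     0.    -0.385]
```

Emit:
jog_arm(
  turn=[
    [0, 0, -0.13],
    [0, 0, -0.26],
    [0, 0, -0.393],
    [0, 0, -0.393],
    [0, 0, -0.393],
    [0, 0, -0.393],
    [0, 0, -0.393],
    [0, 0, -0.393],
    [0, 0, -0.393],
    [0, 0, -0.393],
    [0, 0, -0.393],
    [0, 0, -0.393],
    [0, 0, -0.393],
    [0, 0, -0.393],
  ],
  translation=[
    [-0.031, -0.033, 0.008],
    [-0.062, -0.066, 0.016],
    [-0.093, -0.099, 0.024],
    [-0.125, -0.132, 0.033],
    [-0.156, -0.165, 0.041],
    [-0.187, -0.198, 0.049],
    [-0.218, -0.231, 0.057],
    [-0.249, -0.264, 0.065],
    [-0.28, -0.297, 0.073],
    [-0.312, -0.33, 0.081],
    [-0.343, -0.363, 0.09],
    [-0.374, -0.395, 0.098],
    [-0.374, -0.395, 0.098],
    [-0.374, -0.395, 0.098],
  ],
  grip=[1, 1, 1, 1, 1, 1, 1, 1, 1, 1, 1, 1, 1, 1],
  force=20,
)

```text
clock: 2.65
tool_pos: [0.4368, 0.0474, 0.1599]
eef_rot: [0.026, 1.0, 0.001, 0.0]
contact_force: [-0.4, 1.0, 0.4]
opening: 0.004
finger_force: 0.0
```

Emit:
jog_arm(
  turn=[
    [0, 0, -0.016],
    [0, 0, -0.016],
    [0, 0, -0.016],
    [0, 0, -0.016],
    [0, 0, -0.016],
    [0, 0, -0.016],
    [0, 0, -0.016],
    [0, 0, -0.016],
    [0, 0, -0.016],
    [0, 0, -0.016],
    [0, 0, -0.016],
    [0, 0, -0.016],
    [0, 0, -0.016],
    [0, 0, -0.016],
    [0, 0, -0.016],
    [0, 0, -0.016],
  ],
  translation=[
    [0, 0, 0.04],
    [0, 0, 0.08],
    [-0.015, 0, 0.08],
    [-0.03, 0, 0.08],
    [-0.038, 0, 0.08],
    [-0.045, 0, 0.08],
    [-0.05, 0, 0.08],
    [-0.055, 0, 0.08],
    [-0.06, 0, 0.08],
    [-0.066, 0, 0.08],
    [-0.074, 0, 0.08],
    [-0.082, 0, 0.08],
    [-0.09, 0, 0.08],
    [-0.098, 0, 0.08],
    [-0.104, 0, 0.08],
    [-0.108, 0, 0.08],
  ],
  grip=[1, 1, 1, 1, 1, 1, 1, 1, 1, 1, 1, 1, 1, 1, 1, 1],
)

```text
clock: 4.65
tool_pos: [0.5448, 0.041, 0.0796]
eef_rot: [0.018, 1.0, -0.0, -0.0]
contact_force: [-1.7, -1.1, 0.4]
opening: 0.003
finger_force: 1.1
```

```bash
python3 - <<'E'
from h import *
import cv2
s=r.get_state();print(s["contact_force"],s["tool_pos"],s["eef_rot"])
im=cams.snapshot("scene");cv2.imwrite("pics/s1.png",cv2.resize(im[120:300,140:400,::-1],(780,540)))
print([(d["position"],d["p"]) for d in models.place_of("scene","face")])
im=cams.snapshot("top");print([(n,d["position"],d["p"]) for n in("face","pivot","tip") for d in models.place_of("top",n)])
E
```

```text
[-1.68754556 -1.11216002  0.44305724] [0.54478899 0.04096595 0.07957185] [ 1.80568714e-02  9.99836961e-01 -1.55514664e-05 -3.33808888e-05]
[([0.5529, -0.0186, 0.0487], 0.66), ([0.6806, -0.0262, -0.0023], 0.24)]
[('pivot', [0.5837, -0.0879, 0.1129], 0.63), ('tip', [0.6221, -0.0868, 0.1663], 0.67)]
```

View pics/s1.png

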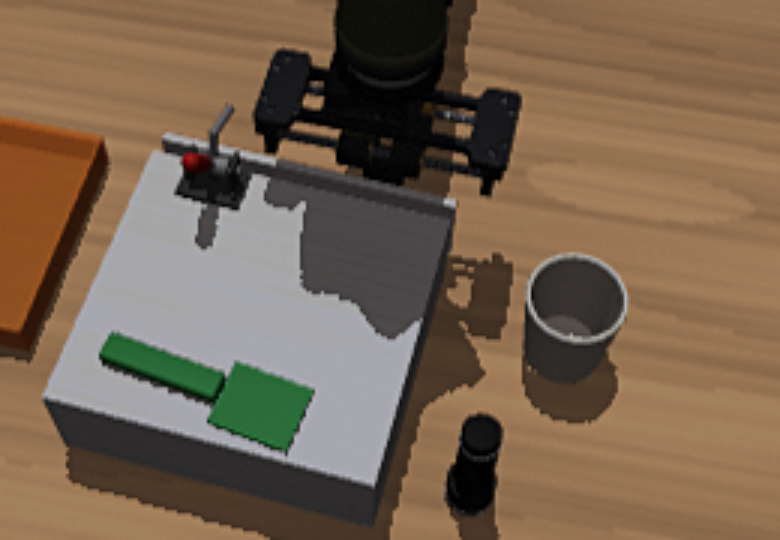

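The drawer, with its panel at (310,170), is now nearly shut. The gripper's left edge at (260,100) is clear of the tongue at (225,110), so I'll close the rest slowly and watch the force.

Emit:
jog_arm(
  turn=[
    [0, 0, 0],
    [0, 0, 0],
    [0, 0, 0],
    [0, 0, 0],
    [0, 0, 0],
    [0, 0, 0],
  ],
  translation=[
    [-0.003, 0, 0],
    [-0.006, 0, 0],
    [-0.008, 0, 0],
    [-0.01, 0, 0],
    [-0.012, 0, 0],
    [-0.012, 0, 0],
  ],
  grip=[1, 1, 1, 1, 1, 1],
)

```text
clock: 5.7
tool_pos: [0.5568, 0.0407, 0.0797]
eef_rot: [0.018, 1.0, 0.0, 0.0]
contact_force: [-0.8, 0.5, -0.0]
opening: 0.013
finger_force: 0.4
```

Emit:
jog_arm(
  turn=[
    [0, 0, 0],
    [0, 0, 0],
    [0, 0, 0],
  ],
  translation=[
    [-0.0015, 0, 0],
    [-0.003, 0, 0],
    [-0.003, 0, 0],
  ],
  grip=[1, 1, 1],
)

```text
clock: 6.08
tool_pos: [0.5596, 0.0405, 0.0797]
eef_rot: [0.018, 1.0, -0.0, 0.0]
contact_force: [-1.5, 1.6, 1.2]
opening: 0.009
finger_force: 0.7
```

Emit:
jog_arm(
  turn=[
    [0, 0, 0],
    [0, 0, 0],
    [0, 0, 0],
  ],
  translation=[
    [-0.0015, 0, 0],
    [-0.003, 0, 0],
    [-0.003, 0, 0],
  ],
  grip=[1, 1, 1],
)

```text
clock: 6.45
tool_pos: [0.5603, 0.0404, 0.0796]
eef_rot: [0.018, 1.0, -0.0, -0.002]
contact_force: [-5.8, 1.0, 5.2]
opening: 0.005
finger_force: 3.3
```

Emit:
jog_arm(
  turn=[
    [0, 0, 0],
    [0, 0, 0],
  ],
  translation=[
    [-0.002, 0, 0],
    [-0.002, 0, 0],
  ],
  grip=[1, 1],
)

```text
clock: 6.7
tool_pos: [0.5604, 0.0404, 0.0796]
eef_rot: [0.018, 1.0, -0.001, -0.004]
contact_force: [-9.9, 2.0, 8.1]
opening: 0.002
finger_force: 5.3
```

Emit:
jog_arm(
  turn=[
    [0, 0, 0],
    [0, 0, 0],
  ],
  translation=[
    [-0.002, 0, 0],
    [-0.002, 0, 0],
  ],
  grip=[1, 1],
)

```text
clock: 6.95
tool_pos: [0.5604, 0.0404, 0.0795]
eef_rot: [0.018, 1.0, -0.001, -0.006]
contact_force: [-14.8, 1.4, 12.1]
opening: 0.006
finger_force: 7.3
```

Emit:
jog_arm(
  turn=[
    [0, 0, 0],
    [0, 0, 0],
    [0, 0, 0],
    [0, 0, 0.03],
    [0, 0, 0.03],
    [0, 0, 0.03],
    [0, 0, 0.03],
    [0, 0, 0.03],
  ],
  translation=[
    [0.01, 0, 0],
    [0.035, 0, 0],
    [0.065, 0, 0],
    [0.065, 0, -0.05],
    [0.065, 0, -0.1],
    [0.065, 0, -0.15],
    [0.065, 0, -0.19],
    [0.065, 0, -0.19],
  ],
  grip=[1, 1, 1, 1, 1, 1, 1, 1],
)

```text
clock: 7.95
tool_pos: [0.5042, 0.0428, 0.2728]
eef_rot: [0.034, 0.999, 0.001, 0.004]
contact_force: [0.0, -0.5, -0.7]
opening: 0.005
finger_force: 0.0
```

```bash
python3 - <<'E'
from h import *
import cv2
im=cams.snapshot("scene");cv2.imwrite("pics/s2.png",cv2.resize(im[120:300,140:400,::-1],(780,540)))
for n in("face","pivot","tip"):print(n,[(d["position"],d["p"]) for d in models.place_of("scene",n)])
cams.snapshot("top");print([(n,d["position"],d["p"]) for n in("face","pivot","tip") for d in models.place_of("top",n)])
plan([.667,-.09,.27],-.068)
E
```

```text
face [([0.5668, -0.0212, 0.0485], 0.66)]
pivot [([0.5878, -0.0857, 0.1131], 0.57)]
tip []
[('face', [0.5648, -0.0176, 0.052], 0.45), ('pivot', [0.5852, -0.0848, 0.1124], 0.85), ('tip', [0.6244, -0.0887, 0.1659], 0.69), ('tip', [0.6198, -0.2788, 0.0163], 0.51)]
shift [-0.1742 -0.1215 -0.0015] turn [-0.    -0.002  0.002]
```

View pics/s2.png

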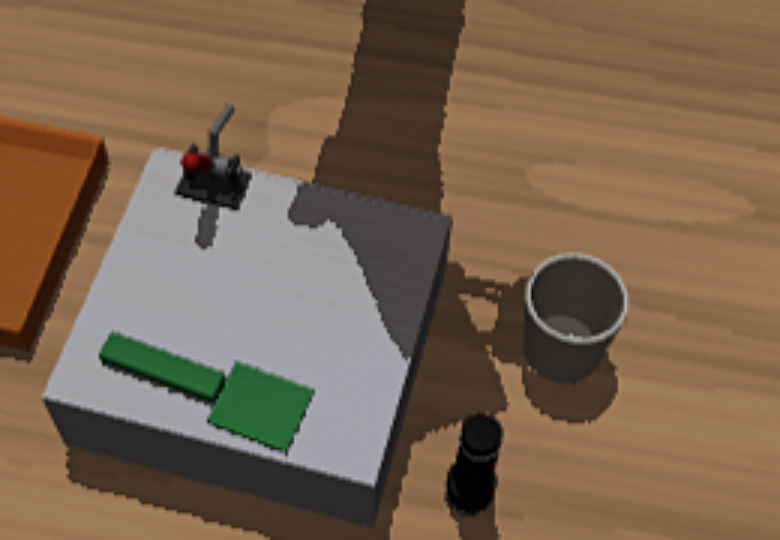

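The drawer is shut, with no gap along the edge from (155,150) to (450,213). The lever is still unlatched, with its red grip at (196,160). Next I'll go over and down behind it.

Emit:
jog_arm(
  turn=[
    [0, 0, 0],
    [0, 0, 0],
    [0, 0, 0],
    [0, 0, 0],
    [0, 0, 0],
    [0, 0, 0],
    [0, 0, 0],
    [0, 0, 0],
    [0, 0, 0],
    [0, 0, 0],
  ],
  translation=[
    [-0.04, -0.028, 0],
    [-0.08, -0.056, 0],
    [-0.12, -0.084, 0],
    [-0.15, -0.105, 0],
    [-0.175, -0.122, 0],
    [-0.175, -0.122, 0],
    [-0.175, -0.122, 0.035],
    [-0.175, -0.122, 0.07],
    [-0.175, -0.122, 0.105],
    [-0.175, -0.122, 0.105],
  ],
  grip=[1, 1, 1, 1, 1, 1, 1, 1, 1, 1],
)

```text
clock: 9.6
tool_pos: [0.665, -0.0893, 0.162]
eef_rot: [0.032, 0.999, 0.0, -0.004]
contact_force: [-0.3, 0.2, -0.2]
opening: 0.002
finger_force: 0.0
```

```bash
python3 - <<'E'
from h import *
import cv2
im=cams.snapshot("scene");cv2.imwrite("pics/s3.png",cv2.resize(im[120:300,140:400,::-1],(780,540)))
plan([.579,-.086,.166],-.068)
E
```

```text
shift [ 0.0879 -0.0022 -0.0016] turn [ 0.001 -0.003  0.004]
```

View pics/s3.png

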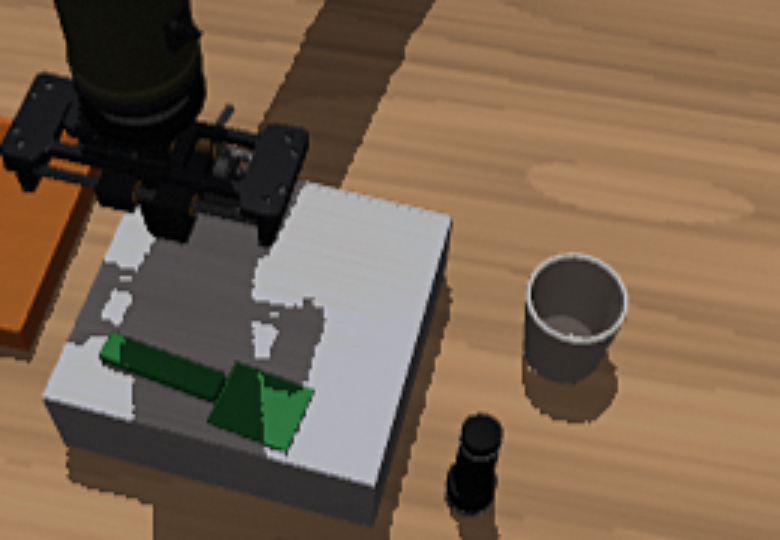

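The fingertips at (170,235) are behind the lever, and the gripper body is clear of everything. I'll push forward from here.

Emit:
jog_arm(
  turn=[
    [0, 0, 0],
    [0, 0, 0],
    [0, 0, 0],
    [0, 0, 0],
    [0, 0, 0],
    [0, 0, 0],
    [0, 0, 0],
    [0, 0, 0],
  ],
  translation=[
    [0.01, 0, -0.003],
    [0.02, 0, -0.003],
    [0.027, 0, -0.003],
    [0.034, 0, -0.003],
    [0.04, 0, -0.003],
    [0.045, 0, -0.003],
    [0.05, 0, -0.003],
    [0.05, 0, -0.003],
  ],
  grip=[1, 1, 1, 1, 1, 1, 1, 1],
)

```text
clock: 10.65
tool_pos: [0.6195, -0.0872, 0.1688]
eef_rot: [0.033, 0.999, 0.0, 0.002]
contact_force: [3.8, -0.7, 1.7]
opening: 0.005
finger_force: 1.4
```

Emit:
jog_arm(
  turn=[
    [0, 0, 0],
    [0, 0, 0],
    [0, 0, 0],
    [0, 0, 0],
    [0, 0, 0],
  ],
  translation=[
    [0.006, 0, 0],
    [0.012, 0, 0],
    [0.018, 0, 0],
    [0.024, 0, 0],
    [0.024, 0, 0],
  ],
  grip=[1, 1, 1, 1, 1],
)

```text
clock: 11.28
tool_pos: [0.5929, -0.0857, 0.1673]
eef_rot: [0.033, 0.999, -0.0, -0.001]
contact_force: [-0.7, -0.3, 0.0]
opening: 0.005
finger_force: 0.0
```

```bash
python3 - <<'E'
from h import *
import cv2
im=cams.snapshot("top");cv2.imwrite("pics/t4.png",cv2.resize(im[100:280,200:420,::-1],(733,600)))
print([(n,d["position"],d["p"]) for n in("pivot","tip") for d in models.place_of("top",n)])
im=cams.snapshot("scene")
print([(n,d["position"],d["p"]) for n in("pivot","tip") for d in models.place_of("scene",n)])
E
```

```text
[('pivot', [0.5812, -0.0854, 0.1102], 0.54), ('pivot', [0.5657, -0.0174, 0.045], 0.49), ('tip', [0.544, -0.0828, 0.1645], 0.42)]
[('pivot', [0.5873, -0.0891, 0.113], 0.84)]
```

View pics/t4.png

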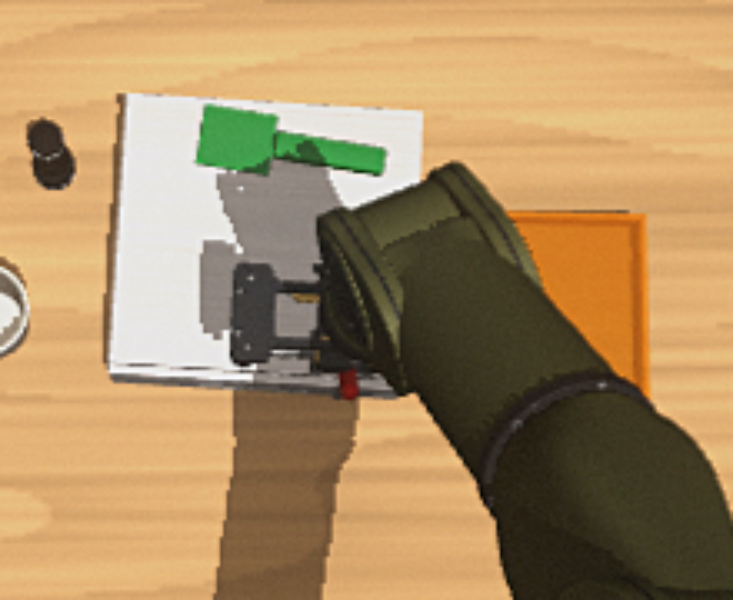

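The red grip at (348,383) now leans forward over the drawer face and the contact force is zero, so the lever has snapped over. I'll back off and rise.

Emit:
jog_arm(
  turn=[
    [0, 0, 0],
    [0, 0, 0],
    [0, 0, 0],
    [0, 0, 0],
    [0, 0, 0],
    [0, 0, 0],
    [0, 0, 0],
    [0, 0, 0],
    [0, 0, 0],
  ],
  translation=[
    [-0.015, 0, 0],
    [-0.03, 0, 0],
    [-0.03, 0, -0.03],
    [-0.03, 0, -0.07],
    [-0.03, 0.04, -0.11],
    [-0.03, 0.09, -0.14],
    [-0.03, 0.14, -0.15],
    [-0.03, 0.16, -0.15],
    [-0.03, 0.16, -0.15],
  ],
  grip=[1, 1, 1, 1, 1, 1, 1, 1, 1],
)

```text
clock: 12.7
tool_pos: [0.6343, 0.0729, 0.3171]
eef_rot: [0.032, 0.999, -0.0, -0.001]
contact_force: [-0.4, -0.2, -0.2]
opening: -0.0
finger_force: 0.0
```

```bash
python3 - <<'E'
from h import *
import cv2
a=cams.snapshot("scene")
print([(n,np.round(d["position"],3),round(d["p"],2)) for n in("face","pivot","tip","cup_mid","torch_mid","scraper_mid","cover_mid") for d in models.place_of("scene",n)[:1]])
b=cams.snapshot("top")
print([(n,np.round(d["position"],3),round(d["p"],2)) for n in("face","pivot","tip","cup_mid","torch_mid","scraper_mid","cover_mid") for d in models.place_of("top",n)[:1]])
cv2.imwrite("pics/f.png",np.hstack([cv2.resize(a[90:300,100:400,::-1],(400,280)),cv2.resize(b[100:280,160:417,::-1],(400,280))]))
s=r.get_state();print(s["clock"],s["contact_force"],s["tool_pos"])
E
```

```text
[('face', array([ 0.568, -0.023,  0.052]), 0.69), ('pivot', array([ 0.588, -0.088,  0.116]), 0.59), ('tip', array([ 0.548, -0.083,  0.165]), 0.75), ('cup_mid', array([0.623, 0.203, 0.043]), 0.76), ('torch_mid', array([0.76 , 0.144, 0.062]), 0.96), ('scraper_mid', array([ 0.57 , -0.018,  0.05 ]), 0.21), ('cover_mid', array([ 0.619, -0.276,  0.017]), 0.59)]
[('cup_mid', array([0.629, 0.2  , 0.042]), 0.9), ('scraper_mid', array([ 0.756, -0.045,  0.096]), 0.62), ('cover_mid', array([ 0.616, -0.279,  0.017]), 0.8)]
13.5 [ 0.18658374 -0.33388445 -0.53287556] [0.63466188 0.07206706 0.3177456 ]
```

View pics/f.png

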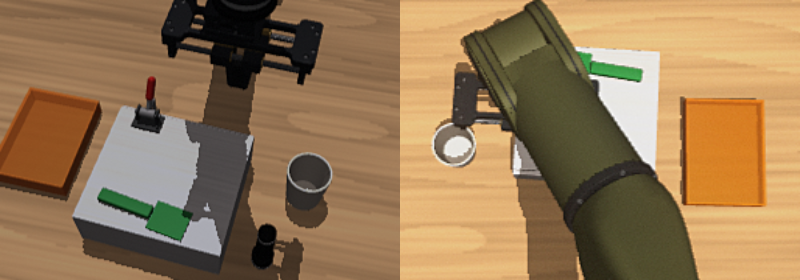

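In the left half, the red lever at (151,90) is latched forward and the drawer is shut. The cup, torch, scraper and cover haven't moved, and the arm is clear of everything.

```bash
python3 -c "
from plant import r
print(r.finish_job())"
```

```text
the job is handed in; nothing more can be done
None
```

The drawer is fully shut and the red lever is snapped forward and latched. The cup, torch, scraper and cover were left where they were, and the job was handed in at about 13.5 s, with no verdict returned.

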